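Clamp a spoon blank with the cam lever

ROBOT

A 6-joint arm with a two-finger parallel gripper is mounted at the origin on the work surface. World frame = base frame: x ahead of the robot, y to its left, z up, the work surface at z = 0. Lengths are in m, angles in rad, forces in N, time in s.
With the tool pointing down it reaches from about 0.35 to 1 m from the base axis. Payload 7.1 kg.
Tool frame: the origin (TCP) lies between the finger pads; the fingertips stand 25 mm ahead of it and the grasp point (between the pads) lies 6 mm ahead of it (arm.tcp_to_tips is the distance from the TCP to the fingertips, in m); z points along the fingers, y is the line along which they close (so a half turn about z gives the same grasp; the last joint's range is limited). The gripper opens to 85 mm and grips with 20 to 120 N. Pads are 22 mm wide; open, the fingers measure 114 mm over their backs; the gripper's body (76 mm by 85 mm) begins 54 mm behind the grasp point. The pads swing forward as they close: fully open they stand 13 mm farther back than shut.
Start: joints at [-1.19, 0.423, 1.63, -0, 1.089, -0.019], TCP at [0.243, -0.576, 0.256] pointing down, gripper open.
Joint ranges: [-3, 3], [-0.9, 2.11], [0.09, 2.58], [-1.31, 4.45], [0.11, 2.69], [-2.54, 2.54]. Speed limits (rad/s): [2.39, 2.39, 3.01, 3.14, 3.14, 3.14].

INTERFACE

Orientations are given as a rotation vector (axis times angle).
In Python, from plant import sense, grab_frame, arm gives the robot as it stands.
- The arm moves only by the tool play_rows, never from a script. Its argument "rows" is text: rows parted by semicolons, each of 5 numbers parted by spaces: the shift along the tool's x, y, z in mm, then the turn about the tool's z in degrees, then the finger opening in mm, from 0 to 85.4. A call has exactly 10 rows; each row shifts and turns the commanded pose from where the row before left it, along the tool's axes as they then stand; what a row does not reach is not made up. A row lasts 1/10 s, in which the tool goes at most 50 mm and 8.59 degrees, less where a joint would pass 70% of its speed; a pose out of reach is approached as far as the arm can. A call is refused whole if a number of a shift passes 50 or a number of a turn 8.59, either way. A call with a gripper value outside its range is refused whole. The fingers move at their own pace and stop on an object; "grip_force" is the grip in N (left out, the last holds). Time passes only in rows, so rows that do not move let the fingers close, or fill a call up. It gives the time, the measured TCP pose, the force, the opening and the grip force at its end, in the units of the state.
- sense(): the state, without advancing time (a new reading comes with each control period).
- grab_frame(name): name is "side" or "top" or "wrist"; returns a dict with "color" (420x560x3 uint8, red, green, blue), "range_z" (420x560 float32, m along the optical axis (not along the pixel's ray), 0 where there is no reading), "camera_matrix" (3x3 intrinsics, pixels), "eye" and "orientation" of the camera in the world; the wrist camera has in their place "hand_eye" (4x4, takes a point from camera to tool coordinates, whose origin is the TCP and whose axes are the flange's). Camera axes: x right, y down, z forward; pixel columns grow to the right and rows downward; lengths in m; the calibration is good to about 2 mm. A picture is of the moment at which its call begins: read the wrist's pose just before it.
- arm.close_job(): hands the job in; it is judged then, once.
The state is a dict: "t": time; "joints": joint angles; "joint_velocities": joint speeds; "joint_torque": joint torques, N m; "tool_pos": TCP position; "ee_rot": TCP orientation; "force": force on the tool from outside, world axes, zero at the start; "moment": the same for the moment, N m; "opening": finger opening in m; "finger_force": force on a finger pad.
Only numpy, scipy, OpenCV 4.12 (cv2) and the standard library are available. Lean on these libraries where they do the work, as an engineer would, in place of code of your own. Each camera call takes 0.05 s, during which the arm holds its last target. There are 200 camera calls.

TASK

Clamp the spoon blank for carving: push the clamp's rod in by its knob so that the rubber-faced jaw slides the blank up against the stop block and stays pressed snugly on it, gently so as not to bruise the wood. Then flip the cam lever up and over its dead centre until it lies fully home on the other side and locks the rod, without wrenching it, and leave the blank clamped. Leave the gouge, the spoon and the knife beside the clamp where they lie.

Things in the scene. Friction and masses are not known exactly. Their poses are not given: they have to be found in the camera images.
- clamp: The bench clamp, fixed to the table: a wooden board 110 mm (x) by 365 mm (y), 18 mm thick, with a dark steel guide block, a stop block, and a square 14 mm steel rod running along y with its axis 40 mm above the table. Origin at table height on the centre line; y is the rod's pushing direction (level), z up; the board spans y -115 to +250 mm.
- block (a point): Middle of the guide block's foot, on the board (18 mm above the table, clamp y = -70 mm). The block is 56 mm (x) by 60 mm (y); its sides reach 70 mm above the table and its two cam cheeks (30 mm wide) 102 mm. Same axes as the clamp.
- cam_pivot (a point): The lever's pivot, 88 mm above the table on the guide block, on the clamp's centre line (y = -70 mm); same axes as the clamp. The lever turns in the plane of the clamp's x and z axes.
- rod (a joint): How far the rod is pushed in, m: 0 pulled back, 0.085 at most. It slides with a steady drag of 8 N (about 2 N more once it shoves the blank) and stays where left while the lever is open; with the lever home it is locked (about 60 N). With the blank against the stop it reads about 0.05 to 0.073.
- knob_end (a point): Centre of the rear face (the face to push on) of the rod's wooden knob, a cylinder 32 mm in diameter and 34 mm long on the rod's axis, 40 mm above the table; y points in the pushing direction. The knob overhangs the bare table, beyond the board.
- jaw: The jaw on the rod's front end, a plate 50 mm wide, 38 mm high and 15 mm thick with the rubber pad; origin at the middle of its back, the pad's face is 15 mm further along y. It is sprung against the rod: 8 N per mm, 3 mm of give, then solid.
- blank: The loose spoon blank, pale wood, about 0.25 kg, 150 mm long (y), on the board: bowl block 60 mm wide, 56 long, 34 high at the jaw's end, handle 26 mm wide and high at the other. Origin mid-length at its underside; y points to the stop block (wood, 62 mm wide, 46 high, bolted on the board), whose face lies 2 to 40 mm beyond the handle's end: not measured, it must be felt or seen.
- lever (a joint): Angle of the cam lever, rad: 0 open (the arm rises 55 degrees above level towards the clamp's +x), 0.61 upright, about 1.4 dead centre, 2.0 home (the arm points to the clamp's -x, 10 degrees above level). From about 0.1 on it presses on the rod and resists with up to about 0.6 N m; past dead centre it snaps home by itself, short of it it springs back.
- lever_arm: The lever's arm, 110 mm long from the pivot: a steel bar 18 mm wide and 9 mm thick, then from 60 mm on a wooden paddle 24 mm wide and 12 mm thick. Origin at the pivot, x along the arm to its tip, y along the pivot's axis.
- lever_tip (a point): The end of the lever's paddle, 110 mm from the pivot.
- gouge: A gouge with a wooden handle, 200 mm long, 26 mm thick, lying beside the clamp on its +x side. Leave alone.
- spoon: A finished dark spoon, 175 mm long, lying beside the clamp on its -x side. Leave alone.
- knife: A carving knife, 170 mm long, 16 mm high, lying to the +x side of the knob. Leave alone.
Things that resemble listed ones, but are neither listed nor needed, are in the scene too. Leave any green look-alike of the blank alone.

How it is judged:
By the outcome, as a careful person would: the job done as asked, in the order asked, and still so for the second after the job is handed in, with the robot touching nothing.
It also fails if it takes over 64 s, if anything falls off the work surface, if the arm or the gripper's body presses on something with over 40 N, if the wrist force passes 120 N, or if a joint passes its speed limit or range.

## Working session

There is one attempt and no reset: what is moved stays moved. The work goes in short steps, Python scripts to look and compute and a tool call to move; the robot and the scene stay as the last step left them, time stands still between calls to the robot, and variables do not carry over. Pictures are saved under pics/ and viewed, at most 10 in all, crops included, and the job is handed in when it is done.

Besides the shell and the picture viewer there is one more tool, called after "Request:" in YAML: its name, and indented under it one key for each argument. play_rows: Moves the arm, as the interface text tells. Its arguments: {"type":"object","properties":{"rows":{"type":"string"},"grip_force":{"type":"number"}},"required":["rows"]}

```bash
ls; mkdir -p pics; python3 - <<'E'
from plant import sense, grab_frame, arm
import cv2,numpy as np,pickle
s=sense();print({k:np.round(v,3) for k,v in s.items()})
for n in("top","side"):
    f=grab_frame(n);pickle.dump(f,open(n+".pkl","wb"))
    cv2.imwrite(f"pics/{n}0.png",f["color"][:,:,::-1]); print(n,f["eye"],f["orientation"],f["camera_matrix"])
E
```

```text
pics
{'t': np.float64(0.0), 'joints': array([-1.19 ,  0.424,  1.631,  0.   ,  1.089, -0.019]), 'joint_velocities': array([-0.001, -0.002, -0.   , -0.002,  0.   , -0.001]), 'joint_torque': array([-2.0000e-03, -5.5738e+01, -2.8174e+01, -0.0000e+00,  7.0000e-03,
        0.0000e+00]), 'tool_pos': array([ 0.243, -0.575,  0.256]), 'ee_rot': array([-3.078, -0.623,  0.   ]), 'force': array([ 0.466,  0.099, -0.512]), 'moment': array([-0.012, -0.001,  0.033]), 'finger_force': np.float64(0.0), 'opening': np.float64(0.086)}
top [0.33692431 0.11297295 1.2403744 ] [-2.08920278  2.14144265 -0.17011111] [[522.64735436   0.         277.88223173]
 [  0.         522.64735436 208.59190202]
 [  0.           0.           1.        ]]
side [0.00684501 0.6753222  0.59558062] [-0.93890898  2.25258797 -1.28657224] [[386.22133243   0.         280.61955229]
 [  0.         386.22133243 214.04817548]
 [  0.           0.           1.        ]]
```

View pics/top0.png

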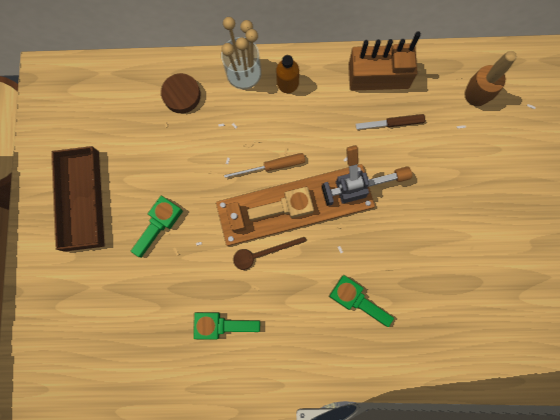

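View pics/side0.png

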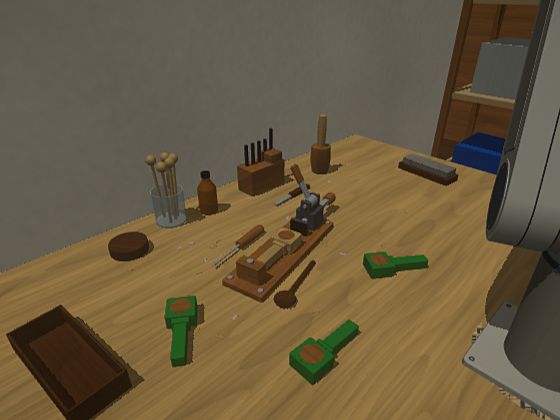

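Top view: the clamp runs from the knob (404,174) via the guide block (352,186) and blank (298,203) to the stop (236,218). The lever points up at (352,155), with the gouge above, the spoon below and the knife at (390,123). Next I'll measure it.

```bash
cat > h.py <<'E'
import numpy as np,cv2,pickle
from scipy.spatial.transform import Rotation as R
def cloud(f,tool=None):
    K=f["camera_matrix"];z=f["range_z"];v,u=np.indices(z.shape)
    p=np.stack([(u-K[0,2])/K[0,0]*z,(v-K[1,2])/K[1,1]*z,z],-1)
    if "eye" in f: return p@R.from_rotvec(f["orientation"]).as_matrix().T+f["eye"]
    H=f["hand_eye"];p=p@H[:3,:3].T+H[:3,3]
    return p@R.from_rotvec(tool["ee_rot"]).as_matrix().T+tool["tool_pos"]
E
python3 - <<'E'
from h import *
f=pickle.load(open("top.pkl","rb"));P=cloud(f)
for n,(u,v) in dict(knob=(404,174),rod=(382,180),blk=(352,186),lever=(352,155),stop=(236,218),bowl=(298,203),handle=(265,212),table=(340,260)).items(): print(n,P[v,u].round(4))
z=P[...,2];m=np.zeros(z.shape,np.uint8);m[155:250,210:380]=((z>.011)&(z<.025))[155:250,210:380]
n,l,st,_=cv2.connectedComponentsWithStats(m);i=1+st[1:,4].argmax();print(st[i])
hull=P[l==i][:,:2].astype(np.float32)
r=cv2.minAreaRect(hull);print(r,cv2.boxPoints(r))
E
```

```text
knob [ 0.6298 -0.1572  0.0563]
rod [ 0.6193 -0.1074  0.0463]
blk [ 0.5954 -0.0305  0.0974]
lever [ 0.6459 -0.0245  0.171 ]
stop [0.5349 0.2329 0.0669]
bowl [0.5689 0.0903 0.0519]
handle [0.5509 0.1675 0.0453]
table [ 0.4393 -0.0061 -0.0027]
[ 216  167  159   79 4254]
((0.5739339590072632, 0.09852880984544754), (0.11155906319618225, 0.36516493558883667), 13.312604904174805) [[ 0.47761118  0.26336098]
 [ 0.56169546 -0.09199136]
 [ 0.67025673 -0.06630336]
 [ 0.58617246  0.28904897]]
```

```bash
cat >> h.py <<'E'
a=np.radians(13.3);YD=np.array([-np.sin(a),np.cos(a)]);XD=np.array([np.cos(a),np.sin(a)]);O=np.array([.5739,.0985])-.0675*YD
def toC(P):
    d=P[...,:2]-O;return np.stack([d@XD,d@YD,P[...,2]],-1)
def toW(c): return O+c[0]*XD+c[1]*YD
E
python3 - <<'E'
from h import *
f=pickle.load(open("top.pkl","rb"));C=toC(cloud(f)).reshape(-1,3)
m=(abs(C[:,0])<.009)&(abs(C[:,1])<.3)
for y in np.arange(-.25,.26,.004):
    s=C[m&(abs(C[:,1]-y)<.002)]
    if len(s):print(f"{y:.3f}:{np.median(s[:,2])*1e3:.0f}",end=" ")
k=C[(C[:,1]<-.165)&(C[:,1]>-.26)&(abs(C[:,0])<.04)&(C[:,2]>.03)];print("\nknob",k.min(0),k.max(0),np.median(k,0))
k=C[(C[:,2]>.12)&(abs(C[:,1]+.07)<.05)&(abs(C[:,0])<.15)];print("lever",k.min(0),k.max(0),np.median(k,0))
for y in(.12,.2):
    k=C[(C[:,2]>.035)&(abs(C[:,1]-y)<.006)&(abs(C[:,0])<.05)];print(k.min(0),k.max(0))
print(R.from_rotvec([-3.078,-.623,0]).as_matrix().round(3))
print("w knob",toW((0,-.25)),"piv",toW((0,-.07)))
E
```

```text
-0.250:1 -0.246:1 -0.242:1 -0.238:1 -0.234:-0 -0.230:3 -0.226:1 -0.222:3 -0.218:1 -0.214:51 -0.210:56 -0.206:55 -0.202:56 -0.198:55 -0.194:56 -0.190:56 -0.186:54 -0.182:54 -0.178:49 -0.174:48 -0.170:45 -0.166:45 -0.162:46 -0.158:46 -0.154:46 -0.150:45 -0.146:45 -0.142:46 -0.138:46 -0.134:46 -0.130:43 -0.126:47 -0.122:47 -0.118:45 -0.114:47 -0.110:44 -0.106:50 -0.102:93 -0.098:102 -0.094:102 -0.090:95 -0.086:101 -0.082:101 -0.078:102 -0.074:104 -0.070:104 -0.066:104 -0.062:104 -0.058:102 -0.054:99 -0.050:102 -0.046:103 -0.042:100 -0.038:52 -0.034:48 -0.030:46 -0.026:47 -0.022:47 -0.018:57 -0.014:60 -0.010:60 -0.006:58 -0.002:32 0.002:18 0.006:18 0.010:19 0.014:20 0.018:18 0.022:19 0.026:17 0.030:50 0.034:53 0.038:53 0.042:53 0.046:53 0.050:53 0.054:53 0.058:54 0.062:52 0.066:52 0.070:52 0.074:53 0.078:54 0.082:53 0.086:49 0.090:49 0.094:49 0.098:48 0.102:44 0.106:45 0.110:44 0.114:44 0.118:43 0.122:44 0.126:45 0.130:45 0.134:46 0.138:44 0.142:45 0.146:44 0.150:45 0.154:45 0.158:44 0.162:45 0.166:45 0.170:44 0.174:44 0.178:43 0.182:17 0.186:18 0.190:17 0.194:20 0.198:64 0.202:63 0.206:66 0.210:67 0.214:68 0.218:66 0.222:65 0.226:63 0.230:18 0.234:19 0.238:18 0.242:17 0.246:17 0.250:17 0.254:0 0.258:-0 
knob [-0.01572309 -0.21254789  0.03054658] [ 0.01649958 -0.1652066   0.06034122] [-0.00243241 -0.18979672  0.0518503 ]
lever [ 0.01152569 -0.08121161  0.12066122] [ 0.05929176 -0.05735132  0.18816263] [ 0.0372617  -0.06865959  0.16225517]
[-0.0142396   0.11421267  0.03581551] [0.01199845 0.12580169 0.0486858 ]
[-0.03136331  0.19492865  0.03735299] [0.03009673 0.2059857  0.07075319]
[[ 0.921  0.389 -0.   ]
 [ 0.389 -0.921  0.001]
 [ 0.    -0.001 -1.   ]]
w knob [ 0.64694079 -0.21048429] piv [ 0.60553184 -0.0353121 ]
```

Request:
play_rows:
  rows: "0 0 0 4.8 40; 0 0 0 4.8 0; 38 -21 0 0 0; 38 -21 0 0 0; 38 -21 0 0 0; 38 -21 0 0 0; 38 -21 0 0 0; 38 -21 0 0 0; 38 -21 0 0 0; 38 -21 0 0 0"
  grip_force: 50

```text
t: 1.1
tool_pos: [0.5014, -0.3407, 0.256]
ee_rot: [-3.12, -0.364, 0.001]
force: [-0.0, -1.3, 0.0]
opening: -0.0004
finger_force: 0.0
```

```bash
cat > st.py <<'E'
from h import *
from plant import sense
s=sense();M=R.from_rotvec(s["ee_rot"]).as_matrix()
print("t",s["t"].round(2),"C",(toC(s["tool_pos"])*1e3).round(1),"toolx deg off",np.degrees(np.arctan2(M[1,0],M[0,0])).round(2)-13.3,"tilt",M[:2,2].round(3),"Fc",(s["force"][:2]@XD).round(1),(s["force"][:2]@YD).round(1),s["force"][2].round(1),"op",s["opening"].round(4))
E
python3 st.py
```

```text
Traceback (most recent call last):
  File "st.py", line 4, in <module>
    print("t",s["t"].round(2),"C",(toC(s["tool_pos"])*1e3).round(1),"toolx deg off",np.degrees(np.arctan2(M[1,0],M[0,0])).round(2)-13.3,"tilt",M[:2,2].round(3),"Fc",(s["force"][:2]@XD).round(1),(s["force"][:2]@YD).round(1),s["force"][2].round(1),"op",s["opening"].round(4))
              ^^^^^^^^^^^^
AttributeError: 'float' object has no attribute 'round'
```

```bash
sed -i 's/s\["t"\].round(2)/round(s["t"],2)/;s/s\["opening"\].round(4)/round(float(s["opening"]),4)/' st.py; python3 st.py
```

```text
t 1.1 C [-171.6 -343.2  256. ] toolx deg off 0.009999999999999787 tilt [-0.001  0.   ] Fc -0.3 -1.2 0.0 op -0.0004
```

Request:
play_rows:
  rows: "40 -22 0 0 0; 40 -22 0 0 0; 40 -22 0 0 0; 40 -22 0 0 0; 10 -8 20 0 0; 0 0 45 0 0; 0 0 45 0 0; 0 0 45 0 0; 0 0 28 0 0; 0 0 20 0 0"

```text
t: 2.1
tool_pos: [0.642, -0.209, 0.0499]
ee_rot: [-3.118, -0.364, 0.006]
force: [0.9, -0.2, 0.1]
opening: -0.0004
finger_force: 0.0
```

```bash
python3 st.py; python3 - <<'E'
from plant import *
import cv2
cv2.imwrite("pics/w1.png",grab_frame("wrist")["color"][:,:,::-1])
E
```

```text
t 2.1 C [  -4.4 -247.4   49.9] toolx deg off 0.009999999999999787 tilt [-0.004  0.001] Fc 0.8 -0.4 0.1 op -0.0004
```

View pics/w1.png

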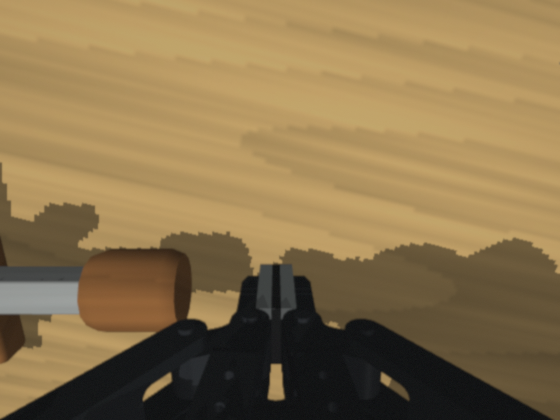

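The closed fingers (277,290) are in line with the knob (rear face at column 187), about 20 mm away. Moving on to push.

Request:
play_rows:
  rows: "3 -4 0 0 0; 0 -4 0 0 0; 0 -4 0 0 0; 0 -4 0 0 0; 0 -4 0 0 0; 0 -4 0 0 0; 0 -4 0 0 0; 0 -4 0 0 0; 0 -4 0 0 0; 0 -4 0 0 0"

```text
t: 3.15
tool_pos: [0.6383, -0.172, 0.0541]
ee_rot: [3.117, 0.364, 0.003]
force: [-0.2, -9.7, 0.1]
opening: 0.0002
finger_force: 4.9
```

```bash
python3 st.py
```

```text
t 3.15 C [   0.4 -210.5   54.1] toolx deg off 0.019999999999999574 tilt [ 0.002 -0.003] Fc -2.5 -9.4 0.1 op 0.0002
```

Request:
play_rows:
  rows: "0 -3 0 0 0; 0 -3 0 0 0; 0 -3 0 0 0; 0 -3 0 0 0; 0 -3 0 0 0; 0 -3 0 0 0; 0 -3 0 0 0; 0 -2 0 0 0; 0 -2 0 0 0; 0 -2 0 0 0"

```text
t: 4.15
tool_pos: [0.6321, -0.146, 0.0541]
ee_rot: [3.117, 0.364, 0.003]
force: [1.1, -11.7, 0.3]
opening: -0.0003
finger_force: 5.6
```

```bash
python3 st.py; python3 - <<'E'
from h import *
from plant import *
f=grab_frame("top");cv2.imwrite("pics/t2.png",cv2.resize(f["color"][130:260,200:440,::-1],None,fx=3,fy=3));C=toC(cloud(f)).reshape(-1,3)
m=(abs(C[:,0])<.009)
for y in np.arange(0,.21,.003):
    s=C[m&(abs(C[:,1]-y)<.0015)]
    if len(s):print(f"{y:.3f}:{np.median(s[:,2])*1e3:.0f}",end=" ")
E
```

```text
t 4.15 C [   0.4 -183.8   54.1] toolx deg off 0.02999999999999936 tilt [ 0.003 -0.003] Fc -1.6 -11.7 0.3 op -0.0003
0.000:47 0.003:44 0.006:46 0.009:46 0.012:45 0.015:48 0.018:44 0.021:51 0.024:57 0.027:58 0.030:59 0.033:58 0.036:59 0.039:52 0.042:53 0.045:52 0.048:53 0.051:54 0.054:53 0.057:53 0.060:52 0.063:52 0.066:53 0.069:53 0.072:54 0.075:53 0.078:53 0.081:53 0.084:54 0.087:52 0.090:51 0.093:49 0.096:47 0.099:48 0.102:49 0.105:45 0.108:43 0.111:44 0.114:44 0.117:43 0.120:43 0.123:45 0.126:46 0.129:43 0.132:45 0.135:44 0.138:43 0.141:43 0.144:45 0.147:45 0.150:45 0.153:45 0.156:43 0.159:47 0.162:46 0.165:45 0.168:43 0.171:45 0.174:45 0.177:44 0.180:45 0.183:44 0.186:44 0.189:20 0.192:18 0.195:31 0.198:65 0.201:65 0.204:64 0.207:68
```

View pics/t2.png

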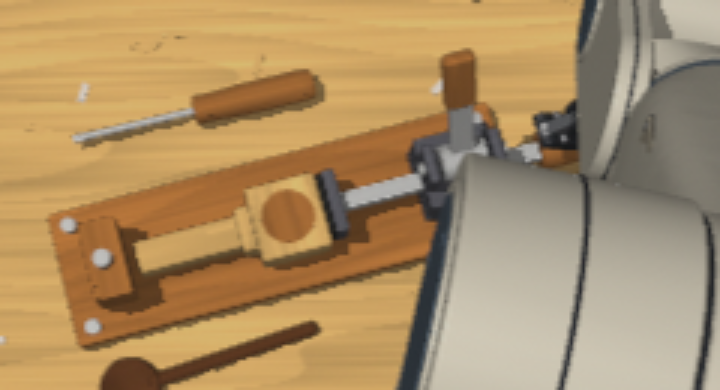

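The jaw pad touches the blank and the blank sits straight. The handle end (~(138,258) in the crop) is about 8–9 mm short of the stop.

Request:
play_rows:
  rows: "0 -1 0 0 0; 0 -1 0 0 0; 0 -1 0 0 0; 0 -1 0 0 0; 0 -1 0 0 0; 0 -1 0 0 0; 0 -0.5 0 0 0; 0 -0.5 0 0 0; 0 0 0 0 0; 0 0 0 0 0"

```text
t: 5.2
tool_pos: [0.6305, -0.139, 0.0541]
ee_rot: [3.117, 0.364, 0.003]
force: [-0.1, -9.9, 1.4]
opening: 0.0001
finger_force: 5.1
```

```bash
python3 st.py
```

```text
t 5.2 C [   0.4 -176.6   54.1] toolx deg off 0.019999999999999574 tilt [ 0.002 -0.003] Fc -2.4 -9.6 1.4 op 0.0001
```

Request:
play_rows:
  rows: "0 -0.5 0 0 0; 0 -0.5 0 0 0; 0 -0.5 0 0 0; 0 0 0 0 0; 0 0 0 0 0; 0 0 0 0 0; 0 0 0 0 0; 0 0 0 0 0; 0 0 0 0 0; 0 0 0 0 0"

```text
t: 6.2
tool_pos: [0.6303, -0.1383, 0.0541]
ee_rot: [3.116, 0.364, 0.004]
force: [0.1, -13.9, -0.4]
opening: 0.0003
finger_force: 6.9
```

```bash
python3 st.py
```

```text
t 6.2 C [   0.4 -175.9   54.1] toolx deg off 0.02999999999999936 tilt [ 0.003 -0.004] Fc -3.1 -13.6 -0.4 op 0.0003
```

Request:
play_rows:
  rows: "0 -0.5 0 0 0; 0 -0.5 0 0 0; 0 0 0 0 0; 0 0 0 0 0; 0 0 0 0 0; 0 0 0 0 0; 0 0 0 0 0; 0 0 0 0 0; 0 0 0 0 0; 0 0 0 0 0"

```text
t: 7.2
tool_pos: [0.6302, -0.1379, 0.0542]
ee_rot: [3.116, 0.364, 0.004]
force: [-0.0, -16.4, -0.2]
opening: 0.0002
finger_force: 8.2
```

```bash
python3 st.py
```

```text
t 7.2 C [   0.4 -175.5   54.2] toolx deg off 0.02999999999999936 tilt [ 0.003 -0.004] Fc -3.8 -16.0 -0.2 op 0.0002
```

Request:
play_rows:
  rows: "0 -0.5 0 0 0; 0 -0.5 0 0 0; 0 -0.5 0 0 0; 0 0 0 0 0; 0 0 0 0 0; 0 0 0 0 0; 0 0 0 0 0; 0 0 0 0 0; 0 0 0 0 0; 0 0 0 0 0"

```text
t: 8.2
tool_pos: [0.6301, -0.1373, 0.0542]
ee_rot: [3.115, 0.364, 0.005]
force: [0.2, -21.1, -1.1]
opening: 0.0002
finger_force: 10.3
```

```bash
python3 st.py
```

```text
t 8.2 C [   0.4 -174.9   54.2] toolx deg off 0.03999999999999915 tilt [ 0.004 -0.005] Fc -4.6 -20.6 -1.1 op 0.0002
```

Snug: about 21 N at the knob, so roughly 12 N on the blank after the rod's drag. Next I'll retreat and go around to the lever's +x side.

Request:
play_rows:
  rows: "0 2 0 0 0; 0 6 0 0 0; 0 15 0 0 0; 0 15 0 0 0; 0 0 -30 0 0; 0 0 -45 0 0; 0 0 -45 0 0; 20 0 -45 0 0; 30 0 -30 0 0; 30 0 0 0 0"

```text
t: 9.2
tool_pos: [0.719, -0.1531, 0.2555]
ee_rot: [3.117, 0.362, 0.015]
force: [-0.1, 0.8, 0.1]
opening: -0.0002
finger_force: 0.0
```

Request:
play_rows:
  rows: "30 -30 0 0 0; 0 -40 0 0 0; 0 -40 0 0 0; 0 -30 0 0 0; 0 0 0 0 0; 0 0 0 0 0; 0 0 0 0 0; 0 0 0 0 0; 0 0 0 0 0; 0 0 0 0 0"

```text
t: 10.2
tool_pos: [0.7124, -0.0093, 0.2483]
ee_rot: [3.121, 0.362, -0.0]
force: [-0.4, -0.6, 0.3]
opening: 0.0001
finger_force: 0.0
```

```bash
python3 st.py;  python3 - <<'E'
from h import *
from plant import *
f=grab_frame("side");C=toC(cloud(f))
c=C.reshape(-1,3);k=c[(c[:,2]>.115)&(c[:,2]<.2)&(abs(c[:,1]+.07)<.03)&(abs(c[:,0])<.08)]
print(len(k),k.min(0),k.max(0),np.median(k,0))
cv2.imwrite("pics/s2.png",cv2.resize(f["color"][90:310,180:400,::-1],None,fx=2.6,fy=2.6))
E
```

```text
t 10.2 C [110.  -69.3 248.3] toolx deg off -0.05000000000000071 tilt [-0. -0.] Fc -0.6 -0.5 0.3 op 0.0001
210 [ 0.01177906 -0.07806043  0.11563704] [ 0.05730472 -0.05205138  0.1880778 ] [ 0.03344949 -0.06089897  0.15604771]
```

View pics/s2.png

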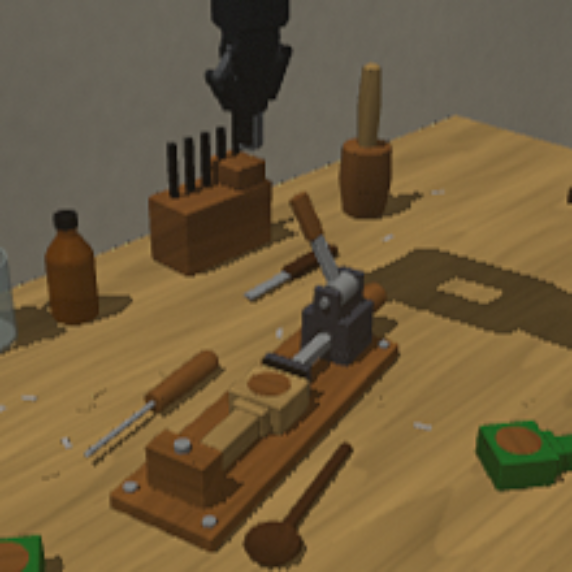

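The blank is against the stop ((150–240),(460)) with the jaw on it. The lever is still open at (305,215). Now I'll descend beside it.

Request:
play_rows:
  rows: "0 0 30 0 0; 0 0 33 0 0; 0 0 0 0 0; -8 0 0 0 0; -8 0 0 0 0; -6 0 0 0 0; -5 0 0 0 0; -5 0 0 0 0; -5 0 0 0 0; 0 0 0 0 0"

```text
t: 11.25
tool_pos: [0.6757, -0.0172, 0.1855]
ee_rot: [-3.12, -0.364, 0.0]
force: [-0.4, 0.7, 0.1]
opening: 0.0001
finger_force: 0.0
```

```bash
python3 st.py
```

```text
t 11.25 C [ 72.5 -68.5 185.5] toolx deg off -0.010000000000001563 tilt [-0.  0.] Fc -0.3 0.7 0.1 op 0.0001
```

Request:
play_rows:
  rows: "-4 0 0 0 0; -4 0 0 0 0; -4 0 0 0 0; -4 0 0 0 0; -4 0 0 0 0; -4 0 0 0 0; -4 0 0 0 0; -4 0 0 0 0; -4 0 0 0 0; 0 0 0 0 0"

```text
t: 12.25
tool_pos: [0.6408, -0.0254, 0.1854]
ee_rot: [3.12, 0.364, -0.0]
force: [2.5, 0.4, 2.5]
opening: -0.0
finger_force: 1.5
```

```bash
python3 st.py
```

```text
t 12.25 C [ 36.6 -68.5 185.4] toolx deg off 0.0 tilt [-0. -0.] Fc 2.6 -0.2 2.5 op -0.0
```

Request:
play_rows:
  rows: "-4 0 0 0 0; -4 0 0 0 0; -4 0 0 0 0; -4 0 0 0 0; -4 0 0 0 0; -4 0 0 0 0; -4 0 0 0 0; -4 0 0 0 0; -4 0 0 0 0; -4 0 0 0 0"

```text
t: 13.25
tool_pos: [0.6023, -0.0345, 0.1848]
ee_rot: [-3.12, -0.364, -0.001]
force: [6.3, 0.8, -3.5]
opening: -0.0001
finger_force: 2.8
```

```bash
python3 st.py
```

```text
t 13.25 C [ -3.  -68.5 184.8] toolx deg off 0.0 tilt [0.001 0.   ] Fc 6.3 -0.7 -3.5 op -0.0001
```

Request:
play_rows:
  rows: "-4 0 0.5 0 0; -4 0 0.5 0 0; -4 0 1 0 0; -4 0 1 0 0; -4 0 1 0 0; -3.5 0 1.5 0 0; -3.5 0 2 0 0; -3.5 0 2 0 0; -3 0 2 0 0; -3 0 2 0 0"

```text
t: 14.25
tool_pos: [0.5659, -0.043, 0.1714]
ee_rot: [-3.12, -0.364, 0.003]
force: [-0.3, 1.0, -0.2]
opening: -0.0004
finger_force: 0.2
```

```bash
python3 st.py
```

```text
t 14.25 C [-40.4 -68.3 171.4] toolx deg off 0.009999999999999787 tilt [-0.002  0.   ] Fc -0.0 1.1 -0.2 op -0.0004
```

Force has dropped to zero, so it probably snapped home. I'll withdraw and look.

Request:
play_rows:
  rows: "0 0 -20 0 0; 0 0 -40 0 0; 0 0 -40 0 0; 0 30 -20 0 0; 0 40 0 0 0; 0 40 0 0 0; 0 40 0 0 0; 0 30 0 0 0; 0 30 0 0 0; 0 0 0 0 0"

```text
t: 15.25
tool_pos: [0.6147, -0.2505, 0.291]
ee_rot: [3.121, 0.359, -0.002]
force: [1.1, 0.7, 0.1]
opening: 0.0
finger_force: 0.0
```

```bash
python3 st.py;  python3 - <<'E'
from h import *
from plant import *
f=grab_frame("side");cv2.imwrite("pics/s3.png",cv2.resize(f["color"][90:310,180:400,::-1],None,fx=2.6,fy=2.6))
for f in(f,grab_frame("top")):
    c=toC(cloud(f)).reshape(-1,3);k=c[(c[:,2]>.085)&(c[:,2]<.2)&(abs(c[:,1]+.07)<.013)&(c[:,0]<-.03)&(c[:,0]>-.14)]
    if len(k)>5: print(len(k),k.min(0),k.max(0),"arm deg",np.degrees(np.arctan(np.polyfit(-k[:,0],k[:,2],1)[0])))
    m=(abs(c[:,0])<.009)
    for y in np.arange(.02,.21,.003):
        s=c[m&(abs(c[:,1]-y)<.0015)]
        if len(s) and (y<.06 or y>.18):print(f"{y:.3f}:{np.median(s[:,2])*1e3:.0f}",end=" ")
E
```

```text
t 15.25 C [ -40.5 -281.5  291. ] toolx deg off -0.16999999999999993 tilt [-0.001 -0.001] Fc 1.3 0.5 0.1 op 0.0
147 [-0.10702939 -0.07756416  0.09299017] [-0.03036161 -0.05701649  0.11494587] arm deg 11.081959756108152
0.029:56 0.032:58 0.035:59 0.038:59 0.041:59 0.044:57 0.047:56 0.050:53 0.053:53 0.056:53 0.059:54 0.197:65 0.200:65 0.203:64 0.206:65 0.209:71 352 [-0.10844672 -0.08207551  0.09517237] [-0.03013487 -0.05710114  0.11801812] arm deg 10.965934281320378
0.020:45 0.023:46 0.026:49 0.029:48 0.032:59 0.035:59 0.038:60 0.041:59 0.044:57 0.047:51 0.050:51 0.053:52 0.056:54 0.059:52 0.182:43 0.185:44 0.188:46 0.191:44 0.194:45 0.197:64 0.200:64 0.203:65 0.206:67 0.209:69
```

View pics/s3.png

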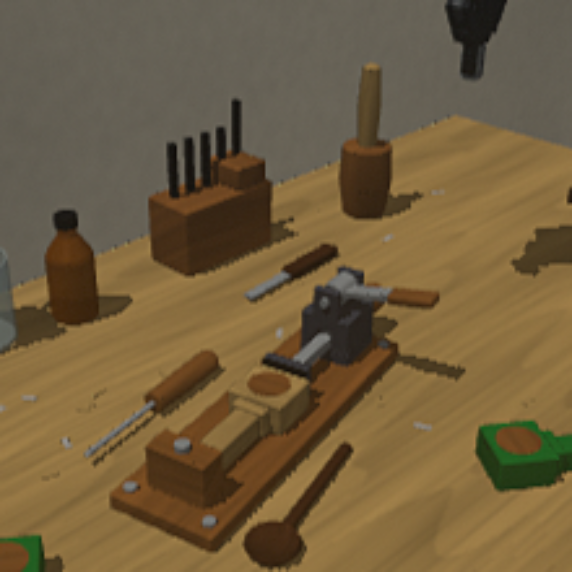

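The lever lies home at (400,295), about 11° above level. The blank is against the stop, the jaw is on it, and the neighbouring tools haven't moved.

```bash
python3 -c "
from plant import arm
print(arm.close_job())"
```

```text
the job is handed in; nothing more can be done
None
```

The blank is clamped snugly against the stop, the cam lever is flipped home and locked, the gouge, spoon and knife were left alone, and the job is handed in at about 15 s (no verdict was returned).

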